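# Fetch the stilt for glazing

### The arm

A 6-joint arm with a two-finger parallel gripper is mounted at the origin on the work surface. World frame = base frame: x ahead of the robot, y to its left, z up, the work surface at z = 0. Lengths are in m, angles in rad, forces in N, time in s.
With the tool pointing down it reaches from about 0.375 to 0.9 m from the base axis. Payload 3.1 kg.
Tool frame: the origin (TCP) lies midway between the tips of the shut fingers; the grasp point (between the pads) lies 19 mm behind it; x points along the fingers, y is the direction in which the jaws open and shut, and the axes are right-handed (so a half turn about x gives the same grasp; the last joint's range is limited). The gripper opens to 87 mm and grips with 3 to 60 N. Pads are 19 mm wide; open, the fingers measure 117 mm over their backs; the gripper's body (75 mm by 190 mm) begins 51 mm behind the grasp point.
Start: joints at [-1.478, 0.527, 1.433, -0, 1.181, -0.178], TCP at [0.167, -0.602, 0.223] pointing down, gripper open.
Joint ranges: [-3.08, 3.08], [-0.75, 2.2], [0.22, 2.44], [-1.43, 4.57], [0, 2.65], [-2.85, 2.85]. Speed limits (rad/s): [2.79, 2.79, 3.14, 3.14, 3.14, 3.14].

### API

Orientations are given as a unit quaternion [x, y, z, w].
In Python, from rig import get_obs, imaging, robot gives the robot as it stands.
- The arm moves only by the shell command python3 -m inch 'ROWS' [FORCE]. ROWS is JSON, a list of rows, each a list of 3 entries, a list of its own where there are three numbers: the finger opening in mm, from 0 to 87, then the shift along the tool's x, y, z in mm, then the turn, a rotation vector about the tool's x, y, z in degrees. In form: [[grip, [dx, dy, dz], [wx, wy, wz]], ...]. A call has 1 to 12 rows; each row shifts and turns the pose as measured when the row begins, along the tool's axes as they then stand; what a row does not reach is not made up. A row lasts 1/8 s, in which the tool goes at most 62.5 mm and 10.7 degrees, less where a joint would pass 70% of its speed; a pose out of reach is approached as far as the arm can. A call with a gripper value outside its range is refused whole. The fingers move at their own pace and stop on an object; FORCE is the grip in N (left out, the last holds). Time passes only in rows, so rows that do not move let the fingers close. It gives the time, the measured TCP pose, the force and the opening at its end, in the units of the state.
- get_obs(): the state, without advancing time (a new reading comes with each control period).
- imaging.camera(name): name is "scene" or "top"; returns the picture (420x560x3 uint8, red, green, blue); there is no depth.
- imaging.camera_params(name): a dict with "camera_matrix" (3x3 intrinsics, pixels), "xyz" and "rotation" of the camera in the world. Camera axes: x right, y down, z forward; pixel columns grow to the right and rows downward; lengths in m; the calibration is good to about 2 mm. A picture is of the moment at which its call begins. camera_params takes no time and is no camera call.
- robot.hand_in(): hands the job in, once; it reports no verdict.
Trained networks look in the newest picture that a camera, given by its name, has taken for a name from the list of things; names that differ only in an ending like _2 or _b are one class to them, and where a whole thing is asked for, a point or a joint stands for the part that bears it (a point fixed in the world has none). Each returns a list of dicts, best first, with "confidence" (0 to 1); they miss things now and then, are a little off and sometimes report something else, mostly with a low value. They report only what shows in the picture. A call takes as long as a camera call.
- imaging.cut_out(camera, target): "pixels" (420x560 bool, what is visible of it) and "box" ([centre column, centre row, width, height] in pixels, round what is visible of it).
- imaging.tip_of(camera, target): "pixel" ([column, row] in pixels: a listed point, or the origin of a listed thing).
The state is a dict: "time": time; "q": joint angles; "joint_velocities": joint speeds; "joint_torque": joint torques, N m; "position": TCP position; "tool_rot": TCP orientation; "ft_force": force on the tool from outside, world axes, zero at the start; "moment": the same for the moment, N m; "grip_width": finger opening in m.
Only numpy, scipy, OpenCV 4.12 (cv2) and the standard library are available. Lean on these libraries where they do the work, as an engineer would, in place of code of your own. Each camera call takes 0.05 s, during which the arm holds its last target. There are 200 camera calls.

### The job

I am about to glaze a bowl and need the three-armed stilt from the kiln-furniture box: open only the lid of the compartment it lies in, take it out and set it down, without dropping it, flat on its points in the middle of the banding wheel. Leave the other lids shut and do not disturb the bowl, the jar and the brush; the lid you opened may stay open.

Things in the scene. Friction and masses are not known exactly. Their poses are not given: they have to be found in the camera images.
- kiln_box: plywood box, 116 x 366 x 44 mm (x, y, z), fixed; four compartments in a row along its y, each 104 (x) by 84 mm (y) inside, centred at y = +135, +45, -45, -135 mm in its frame (lid0 to lid3, robot's left to right), one piece in each. Walls and floor 6 mm thick, so the inner floor is at 6 mm, the rim at 44 mm. Origin: centre of the underside; x points away from the robot to the hinges, z up.
- stilt: the wanted piece: pale fired-clay stilt, a flat three-armed star, 26 mm high, about 30 g. Arms at 0, +120, -120 degrees from its own x axis, each 33 mm long from the centre, 10 mm wide, 10 mm high (8 to 18 mm above what it stands on), with an upright double point (10 mm thick, 26 mm high) 28 mm out. Same both ways up. Shut in one compartment. Origin: centre of the underside.
- stilt_mid (a point): centre of the stilt, at half its height (13 mm above what it stands on)
- bar: another piece, to be left shut in: pale fired-clay bar 12 x 70 x 14 mm; origin: centre of the underside
- tube: another piece, to be left shut in: pale fired-clay tube, 32 mm across, 16 mm hole, 26 mm high, standing; origin: centre of the underside
- block: another piece, to be left shut in: pale fired-clay square block 36 x 36 x 18 mm; origin: centre of the underside
- lid0 (a joint): angle of lid 0 (compartment at y = +135 mm of the box), rad: 0 shut, 1.57 upright, 1.9 fully open. Clear plate 118 x 87 x 4 mm on the rim, hinged along the far (+x) rim; its near edge swings up and away from the robot. No latch; the stiff hinge holds it wherever it is left; about 1 N at the knob lifts it.
- lid0_knob (a point): grip point of the dark wooden knob of lid 0: a cylinder 16 mm across and 12 mm high, on a thin stem, upright on the lid near its front edge; this point is the cylinder's centre, 14 mm above the lid's top face, 104 mm from the hinge line along the lid and 14 mm from its front edge. It swings with the lid.
- lid0_hinge (a point): point on the hinge line of lid 0, at rim height, at the middle of the lid's width; the hinge line runs along the box's y
- lid1 (a joint): angle of lid 1 (compartment at y = +45 mm of the box), rad: 0 shut, 1.57 upright, 1.9 fully open. Clear plate 118 x 87 x 4 mm on the rim, hinged along the far (+x) rim; its near edge swings up and away from the robot. No latch; the stiff hinge holds it wherever it is left; about 1 N at the knob lifts it.
- lid1_knob (a point): grip point of the dark wooden knob of lid 1: a cylinder 16 mm across and 12 mm high, on a thin stem, upright on the lid near its front edge; this point is the cylinder's centre, 14 mm above the lid's top face, 104 mm from the hinge line along the lid and 14 mm from its front edge. It swings with the lid.
- lid1_hinge (a point): point on the hinge line of lid 1, at rim height, at the middle of the lid's width; the hinge line runs along the box's y
- lid2 (a joint): angle of lid 2 (compartment at y = -45 mm of the box), rad: 0 shut, 1.57 upright, 1.9 fully open. Clear plate 118 x 87 x 4 mm on the rim, hinged along the far (+x) rim; its near edge swings up and away from the robot. No latch; the stiff hinge holds it wherever it is left; about 1 N at the knob lifts it.
- lid2_knob (a point): grip point of the dark wooden knob of lid 2: a cylinder 16 mm across and 12 mm high, on a thin stem, upright on the lid near its front edge; this point is the cylinder's centre, 14 mm above the lid's top face, 104 mm from the hinge line along the lid and 14 mm from its front edge. It swings with the lid.
- lid2_hinge (a point): point on the hinge line of lid 2, at rim height, at the middle of the lid's width; the hinge line runs along the box's y
- lid3 (a joint): angle of lid 3 (compartment at y = -135 mm of the box), rad: 0 shut, 1.57 upright, 1.9 fully open. Clear plate 118 x 87 x 4 mm on the rim, hinged along the far (+x) rim; its near edge swings up and away from the robot. No latch; the stiff hinge holds it wherever it is left; about 1 N at the knob lifts it.
- lid3_knob (a point): grip point of the dark wooden knob of lid 3: a cylinder 16 mm across and 12 mm high, on a thin stem, upright on the lid near its front edge; this point is the cylinder's centre, 14 mm above the lid's top face, 104 mm from the hinge line along the lid and 14 mm from its front edge. It swings with the lid.
- lid3_hinge (a point): point on the hinge line of lid 3, at rim height, at the middle of the lid's width; the hinge line runs along the box's y
- wheel_top (a point): centre of the top face of the banding wheel (potter's turntable): grey metal disc 160 mm across, with fine rings, top about 100 mm above the bench, on a heavy pedestal fixed to the bench; the disc turns stiffly about its upright axis
- bowl: bystander: terracotta bowl 120 mm across, 55 mm high; origin: centre of the underside
- jar: bystander: closed amber glass jar with a white cap, 66 mm across, 85 mm high; origin: centre of the underside
- brush: bystander: brush lying on the bench between the robot and the box; origin on its underside

How it is judged:
At the end, for the whole second after the job is handed in: The stilt rests flat (within about 6 degrees) and still on the top face of the banding wheel, its centre within 25 mm of the wheel's centre; the lids over the other three pieces are shut (within 0.1 rad). The lid that was over the stilt may stand open or shut (horizontal distance between stilt_mid and wheel_top below 0.025 m and z of stilt_mid in the frame of wheel_top between 0.01 and 0.016 m and angle between the z axis of stilt and the z axis of kiln_box, either way round below 0.1 rad and linear speed of stilt below 0.02 m/s and angular speed of stilt below 0.2 rad/s and not ((y of bar in the frame of kiln_box between 0.09 and 0.18 m and value of joint lid0 above 0.1 rad) or (y of tube in the frame of kiln_box between 0.09 and 0.18 m and value of joint lid0 above 0.1 rad) or (y of block in the frame of kiln_box between 0.09 and 0.18 m and value of joint lid0 above 0.1 rad) or (y of bar in the frame of kiln_box between 0 and 0.09 m and value of joint lid1 above 0.1 rad) or (y of tube in the frame of kiln_box between 0 and 0.09 m and value of joint lid1 above 0.1 rad) or (y of block in the frame of kiln_box between 0 and 0.09 m and value of joint lid1 above 0.1 rad) or (y of bar in the frame of kiln_box between -0.09 and 0 m and value of joint lid2 above 0.1 rad) or (y of tube in the frame of kiln_box between -0.09 and 0 m and value of joint lid2 above 0.1 rad) or (y of block in the frame of kiln_box between -0.09 and 0 m and value of joint lid2 above 0.1 rad) or (y of bar in the frame of kiln_box between -0.18 and -0.09 m and value of joint lid3 above 0.1 rad) or (y of tube in the frame of kiln_box between -0.18 and -0.09 m and value of joint lid3 above 0.1 rad) or (y of block in the frame of kiln_box between -0.18 and -0.09 m and value of joint lid3 above 0.1 rad))); the robot touches nothing.
It fails at once if a lid over one of the other pieces is lifted by more than 0.2 rad ((y of bar in the frame of kiln_box between 0.09 and 0.18 m and value of joint lid0 above 0.2 rad) or (y of tube in the frame of kiln_box between 0.09 and 0.18 m and value of joint lid0 above 0.2 rad) or (y of block in the frame of kiln_box between 0.09 and 0.18 m and value of joint lid0 above 0.2 rad) or (y of bar in the frame of kiln_box between 0 and 0.09 m and value of joint lid1 above 0.2 rad) or (y of tube in the frame of kiln_box between 0 and 0.09 m and value of joint lid1 above 0.2 rad) or (y of block in the frame of kiln_box between 0 and 0.09 m and value of joint lid1 above 0.2 rad) or (y of bar in the frame of kiln_box between -0.09 and 0 m and value of joint lid2 above 0.2 rad) or (y of tube in the frame of kiln_box between -0.09 and 0 m and value of joint lid2 above 0.2 rad) or (y of block in the frame of kiln_box between -0.09 and 0 m and value of joint lid2 above 0.2 rad) or (y of bar in the frame of kiln_box between -0.18 and -0.09 m and value of joint lid3 above 0.2 rad) or (y of tube in the frame of kiln_box between -0.18 and -0.09 m and value of joint lid3 above 0.2 rad) or (y of block in the frame of kiln_box between -0.18 and -0.09 m and value of joint lid3 above 0.2 rad)).
It fails at once if the stilt is dropped or thrown (falls freely for more than about 25 mm) (contact force between stilt and anything else below 0.001 N and linear speed of stilt above 0.7 m/s).
It fails at once if the bowl, the jar or the brush is shoved by more than 30 mm (distance of any of bowl, jar, brush from where it was at the start of the episode above 0.03 m).
It also fails if it takes over 58 s, if anything falls off the work surface, if the arm or the gripper's body presses on something with over 40 N, if the wrist force passes 120 N, or if a joint passes its speed limit or range.

## Working session

There is one attempt and no reset: what is moved stays moved. The work goes in short steps, Python scripts to look and compute and a shell command to move; the robot and the scene stay as the last step left them, time stands still between calls to the robot, and variables do not carry over. Pictures are saved under pics/ and viewed, about 8 in all and at most 12, crops included, and the job is handed in when it is done.

```bash
mkdir -p pics; ls
cat > h.py <<'E'
import numpy as np, cv2
from rig import get_obs, imaging, robot
from scipy.spatial.transform import Rotation as R
def ray(cam,px):
    p=imaging.camera_params(cam);K=np.array(p["camera_matrix"]);r=np.array(p["rotation"])
    if r.shape!=(3,3): r=R.from_quat(r).as_matrix()
    d=r@np.linalg.solve(K,[px[0],px[1],1]);return np.array(p["xyz"]),d/np.linalg.norm(d)
def atz(cam,px,z):
    o,d=ray(cam,px);return o+d*(z-o[2])/d[2]
def tri(a,pa,b,pb):
    o1,d1=ray(a,pa);o2,d2=ray(b,pb)
    s=np.linalg.lstsq(np.c_[d1,-d2],o2-o1,rcond=None)[0]
    x,y=o1+s[0]*d1,o2+s[1]*d2;return (x+y)/2,np.linalg.norm(x-y)
def proj(cam,X):
    p=imaging.camera_params(cam);r=np.array(p["rotation"])
    if r.shape!=(3,3): r=R.from_quat(r).as_matrix()
    c=np.array(p["camera_matrix"])@(r.T@(np.array(X)-p["xyz"]));return c[:2]/c[2]
def shot(cam,name):
    im=imaging.camera(cam);cv2.imwrite(f"pics/{name}.png",im[:,:,::-1]);return im
E
python3 - <<'E'
from h import *
np.set_printoptions(precision=3,suppress=True)
a=shot("scene","s0");b=shot("top","t0")
cv2.imwrite("pics/b0.png",cv2.resize(np.vstack([a,b])[:,:,::-1],None,fx=.7,fy=.7))
for c in("scene","top"):
    p=imaging.camera_params(c);print(c,p["xyz"],np.array(p["rotation"]).round(3).tolist(),p["camera_matrix"])
for n in ["stilt","stilt_mid","kiln_box","wheel_top","lid0_knob","lid1_knob","lid2_knob","lid3_knob","lid0_hinge","lid1_hinge","lid2_hinge","lid3_hinge","bar","tube","block","bowl","jar","brush"]:
    r={c:[(np.round(d["pixel"],1).tolist(),round(d["confidence"],2)) for d in imaging.tip_of(c,n)[:2]] for c in("scene","top")}
    t=""
    if r["scene"] and r["top"]: t=tri("scene",r["scene"][0][0],"top",r["top"][0][0])
    print(n,r,t)
print(get_obs())
E
```

```text
pics
scene [1.297 0.245 1.091] [0.615, 0.723, -0.243, -0.202] [[395.671   0.    278.967]
 [  0.    395.671 211.11 ]
 [  0.      0.      1.   ]]
top [0.382 0.117 1.227] [-0.701, 0.708, -0.065, 0.053] [[387.859   0.    282.507]
 [  0.    387.859 208.89 ]
 [  0.      0.      1.   ]]
stilt {'scene': [([208.4, 217.8], 0.66)], 'top': []} 
stilt_mid {'scene': [], 'top': []} 
kiln_box {'scene': [([208.3, 220.1], 0.67), ([182.4, 217.1], 0.29)], 'top': [([354.1, 216.8], 0.75)]} (array([ 0.562, -0.132, -0.006]), np.float64(0.008466208631779298))
wheel_top {'scene': [([316.4, 205.2], 0.78)], 'top': [([238.4, 223.8], 0.72), ([344.9, 187.4], 0.51)]} (array([0.528, 0.228, 0.107]), np.float64(0.006400066244014913))
lid0_knob {'scene': [([243.7, 209.9], 0.79), ([234.2, 238.9], 0.73)], 'top': [([309.5, 216.6], 0.56)]} (array([0.554, 0.007, 0.07 ]), np.float64(0.013799993625595808))
lid1_knob {'scene': [([220.0, 205.3], 0.72)], 'top': [([338.8, 221.4], 0.82)]} (array([ 0.54 , -0.08 ,  0.058]), np.float64(0.007917375277623555))
lid2_knob {'scene': [([198.2, 196.2], 0.83)], 'top': [([367.2, 230.1], 0.82)
[... 1261 characters left out ...]
([0.688, 0.298, 0.351]), np.float64(0.1940684568025192))
brush {'scene': [([228.5, 175.3], 0.62), ([162.6, 209.9], 0.18)], 'top': [([352.5, 282.3], 0.74), ([239.7, 149.5], 0.17)]} (array([ 0.354, -0.115, -0.002]), np.float64(0.014204032902437169))
{'time': 1.9, 'q': array([-1.479,  0.528,  1.433,  0.   ,  1.181, -0.178]), 'joint_velocities': array([ 0.   ,  0.   ,  0.001,  0.001, -0.001, -0.   ]), 'joint_torque': array([ -0.001, -44.001, -17.698,   0.063,   0.05 ,  -0.   ]), 'position': array([ 0.167, -0.602,  0.223]), 'tool_rot': array([ 0.701,  0.095, -0.701,  0.095]), 'ft_force': array([-0.399, -0.533,  0.67 ]), 'moment': array([ 0.01 ,  0.005, -0.019]), 'grip_width': 0.08702251407667311}
```

View pics/b0.png

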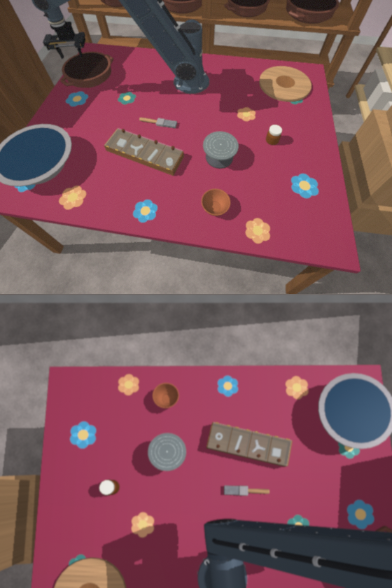

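```bash
cat > fit.py <<'E'
from h import *
from scipy.optimize import least_squares
np.set_printoptions(precision=4,suppress=True)
def run():
    obs=[]
    for i in range(4):
        y=.135-.09*i
        for n,X in((f"lid{i}_knob",(-.046,y,.062)),(f"lid{i}_hinge",(.058,y,.044))):
            for c in("scene","top"):
                for d in imaging.tip_of(c,n)[:1]: obs.append((c,X,d["pixel"]))
    def W(p,X): return np.array([p[0],p[1],p[3]])+R.from_euler('z',p[2]).apply(X)
    f=lambda p:np.concatenate([proj(c,W(p,X))-px for c,X,px in obs])
    s=least_squares(f,[.565,-.13,-.28,0],loss="soft_l1",f_scale=2)
    return s.x,f(s.x).reshape(-1,2),W
E
python3 - <<'E'
from fit import *
a=shot("scene","s1");b=shot("top","t1")
p,res,W=run();print(p,np.abs(res).max(1))
np.save("box.npy",p)
C=W(p,(0,-.045,.02));print("comp2",C,"knob2",W(p,(-.046,-.045,.062)))
for c in("scene","top"):
    for n in("stilt","bar","tube","block"):
        for d in imaging.cut_out(c,n)[:2]:
            print(c,n,d["confidence"],np.round(d["box"],1))
            if n=="stilt":
                ys,xs=np.nonzero(d["pixels"]); print(len(xs),xs.mean(),ys.mean(),atz(c,(xs.mean(),ys.mean()),.019))
A=cv2.resize(a[170:260,140:260],None,fx=6,fy=6,interpolation=2)[:300*2];B=cv2.resize(b[170:260,290:410],None,fx=6,fy=6,interpolation=2)
cv2.imwrite("pics/c1.png",cv2.resize(np.vstack([A,B])[:,:,::-1],None,fx=.55,fy=.55))
E
```

```text
[ 0.5648 -0.1323 -0.2662 -0.0014] [  1.9099   0.2615   2.5965   1.4553   3.5696   1.9653   1.8073   2.8009
   2.9332 130.9795   6.6718   0.9149   0.7824   0.5797   2.2004   2.8027]
comp2 [ 0.553  -0.1757  0.0186] knob2 [ 0.5086 -0.1636  0.0606]
scene stilt 0.58 [216.4 216.6  34.6  38.1]
791 215.71554993678888 216.19089759797725 [ 0.5589 -0.0992  0.019 ]
scene bar 0.68 [169.8 200.7  37.7  32.3]
scene tube 0.73 [169.8 200.9  37.6  33.6]
scene block 0.57 [239.1 225.2  37.8  34.9]
top bar 0.72 [236.9 143.8  38.1  38.3]
top bar 0.47 [342.9 211.2  35.6  45.5]
```

View pics/c1.png

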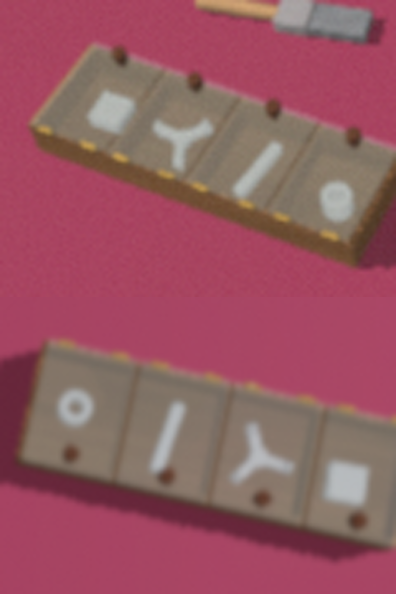

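```bash
cat > st.py <<'E'
from fit import *
def fit_stilt(p,W,comp_y=-.045):
    ims={c:cv2.imread(f"pics/{f}1.png") for c,f in(("scene","s"),("top","t"))}
    def score(q,c):
        m=np.zeros((420*4,560*4),np.uint8)
        for k in range(3):
            a=q[2]+k*2*np.pi/3;u=np.array([np.cos(a),np.sin(a)]);v=np.array([-u[1],u[0]])
            P=[proj(c,W(p,(*(np.array(q[:2])+s*u+t*v),.006+.017))) for s,t in((0,-.005),(.033,-.005),(.033,.005),(0,.005))]
            cv2.fillPoly(m,[np.round(np.array(P)*4).astype(int)],255)
        m=cv2.resize(m,(560,420),interpolation=cv2.INTER_AREA).ravel()[sel[c]].astype(float)
        g=ims[c][:,:,0].astype(float).ravel()[sel[c]]
        return np.corrcoef(m,g)[0,1]
    sel={}
    for c in ims:
        m=np.zeros((420,560),np.uint8)
        P=[proj(c,W(p,(x,comp_y+y,.02))) for x,y in((-.04,-.038),(.045,-.038),(.045,.038),(-.04,.038))]
        cv2.fillPoly(m,[np.round(P).astype(int)],1);sel[c]=m.ravel()>0
    out={}
    for cams in(("top",),("scene",),("top","scene")):
        f=lambda q:sum(score(q,c) for c in cams)/len(cams)
        best=max(((f((x,comp_y+y,t)),x,y,t) for x in np.arange(-.024,.025,.006) for y in np.arange(-.015,.016,.005) for t in np.radians(np.arange(0,120,10))))
        for st in (.002,.001,.0005):
          for _ in range(4):
            _,x0,y0,t0=best
            best=max([best]+[(f((x0+i*st,comp_y+y0+j*st,t0+k*st*20)),x0+i*st,y0+j*st,t0+k*st*20) for i in(-1,0,1) for j in(-1,0,1) for k in(-1,0,1)])
        out[cams]=best
    return out
E
python3 - <<'E'
from st import *
p=np.load("box.npy")
W=lambda p,X: np.array([p[0],p[1],p[3]])+R.from_euler('z',p[2]).apply(X)
for k,b in fit_stilt(p,W).items(): print(k,np.round(b[0],2),np.round(b[1:3],4),np.degrees(b[3]),W(p,(b[1],-.045+b[2],.019)))
o=get_obs();print(R.from_quat(o["tool_rot"]).as_matrix())
# residual of knobs per-view
for n in("top","scene"):
  for i in(1,2): print(n,i,proj(n,W(p,(-.046,.135-.09*i,.062))),[d["pixel"] for d in imaging.tip_of(n,f"lid{i}_knob")[:1]])
print([ [ (d["pixel"],d["confidence"]) for d in imaging.tip_of(c,"wheel_top")[:1]] for c in("top","scene")])
for c in("top","scene"):
  d=imaging.cut_out(c,"wheel_top")[:1]
  if d: print(d[0]["box"],d[0]["confidence"])
E
```

```text
Traceback (most recent call last):
  File "st.py", line 21, in fit_stilt
    best=max(((f((x,comp_y+y,t)),x,y,t) for x in np.arange(-.024,.025,.006) for y in np.arange(-.015,.016,.005) for t in np.radians(np.arange(0,120,10))))
  File "st.py", line 21, in <genexpr>
    best=max(((f((x,comp_y+y,t)),x,y,t) for x in np.arange(-.024,.025,.006) for y in np.arange(-.015,.016,.005) for t in np.radians(np.arange(0,120,10))))
               ~^^^^^^^^^^^^^^^^
  File "st.py", line 20, in <lambda>
    f=lambda q:sum(score(q,c) for c in cams)/len(cams)
               ~~~^^^^^^^^^^^^^^^^^^^^^^^^^^
  File "st.py", line 20, in <genexpr>
    f=lambda q:sum(score(q,c) for c in cams)/len(cams)
                   ~~~~~^^^^^
  File "st.py", line 8, in score
    P=[proj(c,W(p,(*(np.array(q[:2])+s*u+t*v),.006+.017))) for s,t in((0,-.005),(.033,-.005),(.033,.005),(0,.005))]
       ~~~~^^^^^^^^^^^^^^^^^^^^^^^^^^^^^^^^^^^^^^^^^^^^^^^
  File "h.py", line 15, in proj
    p=imaging.camera_params(cam);r=np.array(p["rotation"])
ValueError: time passes only in moves, steps and waits
```

```bash
python3 - <<'E'
s=open("h.py").read()
s=s.replace("def ray","import functools\n@functools.lru_cache(None)\ndef cp(c): return imaging.camera_params(c)\ndef ray",1)
a,b=s.split("def ray",1);open("h.py","w").write(a+"def ray"+b.replace("imaging.camera_params(cam)","cp(cam)"))
E
python3 - <<'E'
from st import *
p=np.load("box.npy")
W=lambda p,X: np.array([p[0],p[1],p[3]])+R.from_euler('z',p[2]).apply(X)
for k,b in fit_stilt(p,W).items(): print(k,np.round(b[0],2),np.round(b[1:3],4),np.degrees(b[3]),W(p,(b[1],-.045+b[2],.019)))
o=get_obs();print(R.from_quat(o["tool_rot"]).as_matrix())
for n in("top","scene"):
  for i in(1,2): print(n,i,proj(n,W(p,(-.046,.135-.09*i,.062))),[d["pixel"] for d in imaging.tip_of(n,f"lid{i}_knob")[:1]])
print([ [ (d["pixel"],d["confidence"]) for d in imaging.tip_of(c,"wheel_top")[:1]] for c in("top","scene")])
for c in("top","scene"):
  d=imaging.cut_out(c,"wheel_top")[:1]
  if d: print(d[0]["box"],d[0]["confidence"])
E
```

```text
('top',) 0.88 [-0.0005 -0.001 ] 24.84337984382259 [ 0.5522 -0.1765  0.0176]
('scene',) 0.86 [0.0015 0.0035] 25.416337638953415 [ 0.5554 -0.1727  0.0176]
('top', 'scene') 0.84 [-0.0005  0.0005] 27.135211024345885 [ 0.5526 -0.1751  0.0176]
[[-0.      0.2675 -0.9636]
 [ 0.     -0.9636 -0.2675]
 [-1.     -0.      0.    ]]
top 1 [339.2347 223.5692] [[341.2, 223.5]]
top 2 [368.0795 231.0297] [[237.1, 150.9]]
scene 1 [222.6628 203.2304] [[222.4, 206.8]]
scene 2 [199.3332 194.5598] [[196.4, 195.3]]
[[([239.9, 224.8], 0.69)], [([315.8, 207.0], 0.96)]]
[238.9, 227.6, 57.2, 51.8] 0.8
[316.5, 210.3, 48.7, 37.3] 0.9
```

```bash
cat >> h.py <<'E'
YAW=-.2662
def to(X,rel=0,pitch=0,show=True):
    """remaining tool shift (mm), turn (deg): tool y = -(box y turned by rel deg), tool x down, pitched deg about box y"""
    o=get_obs();T=R.from_quat(o["tool_rot"])
    c,s=np.cos(YAW+np.radians(rel)),np.sin(YAW+np.radians(rel))
    y=np.array([s,-c,0]);x=np.array([0,0,-1.]);G=R.from_matrix(np.c_[x,y,np.cross(x,y)])
    G=R.from_rotvec(np.radians(pitch)*np.array([-np.sin(YAW),np.cos(YAW),0]))*G
    print("t",round(o["time"],2),"tcp",o["position"].round(4),"w",round(o["grip_width"],4),"F",o["ft_force"].round(2),"q",o["q"].round(2))
    d=(np.array(X)-o["position"])*1e3
    print("shift now-axes",T.inv().apply(d).round(1),"goal-axes",G.inv().apply(d).round(1),"turn",np.degrees((T.inv()*G).as_rotvec()).round(1))
E
python3 -m inch '[[40,[0,0,0],[10.3,0,0]],[40,[0,0,0],[10.3,0,0]],[40,[0,0,0],[10.3,0,0]],[40,[0,-57,-24],[0,0,0]],[40,[0,-57,-24],[0,0,0]],[40,[0,-57,-24],[0,0,0]],[40,[0,-57,-24],[0,0,0]],[40,[0,-57,-24],[0,0,0]],[40,[0,-57,-24],[0,0,0]],[40,[0,-57,-24],[0,0,0]]]' 10; python3 -c "
from h import *
to((.509,-.164,.12))"
```

```text
time: 4.85
position: [0.4454, -0.2684, 0.2224]
tool_rot: [0.701, -0.107, -0.697, -0.102]
ft_force: [0.1, -1.1, -0.3]
grip_width: 0.0398
t 4.85 tcp [ 0.4454 -0.2684  0.2224] w 0.0398 F [ 0.11 -1.13 -0.33] q [-0.76  0.38  1.7  -0.    1.05  1.11]
shift now-axes [ 101.8 -119.1  -29.6] goal-axes [ 102.4 -117.4  -33.9] turn [-1.8 -0.4 -0.4]
```

```bash
python3 -m inch '[[40,[30,-58,-15],[-1.8,-0.4,-0.4]],[40,[40,-58,-15],[0,0,0]],[40,[30,0,-2],[0,0,0]],[40,[0,0,0],[0,0,0]]]'
python3 - <<'E'
from h import *
a=shot("scene","s2");b=shot("top","t2")
to((.509,-.164,.051))
for n in("top","scene"):
  for i in(2,): print(n,[(d["pixel"],d["confidence"]) for d in imaging.tip_of(n,f"lid{i}_knob")[:1]])
A=cv2.resize(a[150:250,140:280],None,fx=4,fy=4,interpolation=2);B=cv2.resize(b[170:270,290:430],None,fx=4,fy=4,interpolation=2)
cv2.imwrite("pics/c2.png",cv2.resize(np.vstack([A,B])[:,:,::-1],None,fx=.75,fy=.75))
E
```

```text
time: 5.35
position: [0.5072, -0.172, 0.1298]
tool_rot: [0.703, -0.091, -0.699, -0.09]
ft_force: [0.2, -0.6, 0.4]
grip_width: 0.0398
t 5.45 tcp [ 0.5084 -0.1735  0.132 ] w 0.0399 F [-1.1  -0.29  0.21] q [-0.54  0.54  1.75  0.    0.85  1.29]
shift now-axes [80.9 -9.6  2.7] goal-axes [81.  -9.4  1.9] turn [ 0.4 -0.6 -0.2]
top [([367.6, 231.3], 0.77)]
scene [([198.9, 194.8], 0.85)]
```

View pics/c2.png

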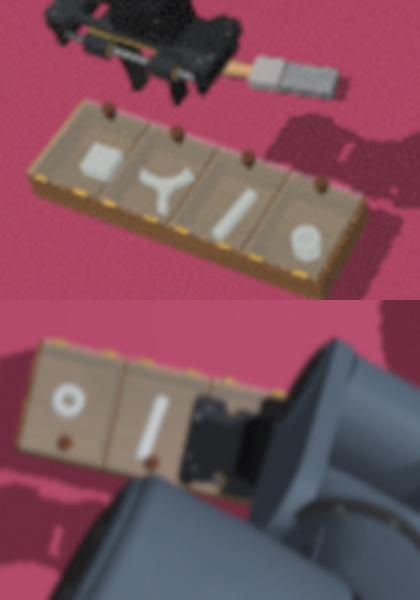

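```bash
python3 -m inch '[[40,[30,-10,2],[0.4,-0.6,-0.2]],[40,[30,0,0],[0,0,0]],[40,[18,0,0],[0,0,0]],[40,[0,0,0],[0,0,0]]]' 10; python3 -c "
from h import *
to((.5086,-.1636,.053))"
```

```text
time: 6.05
position: [0.5139, -0.1707, 0.0595]
tool_rot: [0.706, -0.099, -0.695, -0.094]
ft_force: [0.2, -0.1, 0.1]
grip_width: 0.0398
t 6.05 tcp [ 0.5139 -0.1707  0.0595] w 0.0398 F [ 0.22 -0.09  0.09] q [-0.53  0.66  1.78  0.    0.68  1.32]
shift now-axes [ 6.4 -5.5  7.1] goal-axes [ 6.5 -5.5  7. ] turn [-0.4 -0.9 -0.2]
```

```bash
python3 -m inch '[[40,[3,-6,7],[-0.4,-0.9,-0.2]],[40,[3,0,0],[0,0,0]],[40,[0,0,0],[0,0,0]]]' 10; python3 -c "
from h import *
to((.5086,-.1636,.053))"
```

```text
time: 6.42
position: [0.5101, -0.1645, 0.0562]
tool_rot: [0.703, -0.095, -0.699, -0.093]
ft_force: [-0.3, -0.5, -0.7]
grip_width: 0.0401
t 6.42 tcp [ 0.5101 -0.1645  0.0562] w 0.0401 F [-0.26 -0.48 -0.72] q [-0.52  0.66  1.79 -0.    0.68  1.32]
shift now-axes [ 3.2 -0.4  1.7] goal-axes [ 3.2 -0.4  1.7] turn [-0.1 -0.3 -0.1]
```

```bash
python3 -m inch '[[40,[3,0,2],[0,0,0]],[10,[0,0,0],[0,0,0]],[0,[0,0,0],[0,0,0]],[0,[0,0,0],[0,0,0]],[0,[0,0,0],[0,0,0]]]' 10; python3 -c "
from h import *
to((.5086,-.1636,.053))"
```

```text
time: 7.05
position: [0.5083, -0.165, 0.0536]
tool_rot: [0.703, -0.095, -0.699, -0.092]
ft_force: [-2.4, -4.3, -0.3]
grip_width: 0.0153
t 7.05 tcp [ 0.5083 -0.165   0.0536] w 0.0153 F [-2.4  -4.29 -0.31] q [-0.52  0.67  1.8  -0.    0.67  1.32]
shift now-axes [ 0.6 -1.4  0. ] goal-axes [ 0.6 -1.4  0. ] turn [-0.  -0.4 -0.2]
```

```bash
cat > arc.py <<'E'
from h import *
import sys
p=np.load("box.npy");B=R.from_euler('z',p[2]);H=np.array([p[0],p[1],p[3]])+B.apply((.058,-.045,.044))
def pose(th,f):
    K=H+B.apply((-.104*np.cos(th)+.018*np.sin(th),0,.104*np.sin(th)+.018*np.cos(th)))
    G=R.from_rotvec(th*f*B.apply((0,1,0)))
    x=G.apply((0,0,-1.));y=B.apply((0,-1.,0))
    return K+x*.008,R.from_matrix(np.c_[x,y,np.cross(x,y)])
def rows(ths,f):
    o=get_obs();P,T=o["position"],R.from_quat(o["tool_rot"])
    print("t",round(o["time"],2),"tcp",P.round(3),"w",round(o["grip_width"],4),"F",o["ft_force"].round(1),"q",o["q"].round(2))
    th=np.linspace(0,2,400);best=min(th,key=lambda t:np.linalg.norm(pose(t,f)[0]-P))
    print("nearest theta deg",np.degrees(best).round(1),"off mm",(np.linalg.norm(pose(best,f)[0]-P)*1e3).round(1),"tilt",np.degrees(np.arccos(-T.as_matrix()[2,0])).round(1))
    for t in ths:
        Q,G=pose(np.radians(t),f);print(t,T.inv().apply((Q-P)*1e3).round(1),np.degrees((T.inv()*G).as_rotvec()).round(1));P,T=Q,G
E
python3 -c "
from arc import *
rows([10,20,30,40,50],.45)"
```

```text
t 7.05 tcp [ 0.508 -0.165  0.054] w 0.0153 F [-2.4 -4.3 -0.3] q [-0.52  0.67  1.8  -0.    0.67  1.32]
nearest theta deg 0.6 off mm 1.4 tilt 0.4
10 [-16.8  -1.4  -4.2] [-0.  -4.9 -0.2]
20 [-17.3  -0.   -5.8] [ 0.  -4.5 -0. ]
30 [-16.6   0.   -7.4] [-0.  -4.5  0. ]
40 [-15.7  -0.   -8.9] [ 0.  -4.5 -0. ]
50 [-14.8  -0.  -10.4] [-0.  -4.5  0. ]
```

```bash
python3 -m inch '[[0,[-17,0,-4],[0,-4.9,0]],[0,[-17,0,-6],[0,-4.5,0]],[0,[-17,0,-7],[0,-4.5,0]],[0,[0,0,0],[0,0,0]]]' 12; python3 -c "
from arc import *
rows([30,40,50,60],.45)"
```

```text
time: 7.55
position: [0.5277, -0.1699, 0.1031]
tool_rot: [-0.61, 0.083, 0.781, 0.105]
ft_force: [-0.7, -1.4, -0.7]
grip_width: 0.015
t 7.55 tcp [ 0.528 -0.17   0.103] w 0.015 F [-0.7 -1.4 -0.7] q [-0.48  0.69  1.53 -0.06  1.16  1.39]
nearest theta deg 29.9 off mm 1.6 tilt 14.1
30 [ 0.4 -1.1 -1.1] [-0.1  0.6 -0.1]
40 [-15.7  -0.   -8.9] [ 0.  -4.5 -0. ]
50 [-14.8  -0.  -10.4] [-0.  -4.5  0. ]
60 [-13.6   0.  -11.8] [ 0.  -4.5  0. ]
```

Tracking the arc well (fingers still holding at 15 mm).

```bash
python3 -m inch '[[0,[-15.5,-1,-10],[0,-4,0]],[0,[-15,0,-10.5],[0,-4.5,0]],[0,[-13.5,0,-12],[0,-4.5,0]],[0,[0,0,0],[0,0,0]]]'; python3 -c "
from arc import *
rows([60,70,80,90],.45)"
```

```text
time: 8.05
position: [0.5645, -0.179, 0.1332]
tool_rot: [-0.509, 0.069, 0.85, 0.114]
ft_force: [-0.3, -1.2, -1.4]
grip_width: 0.0153
t 8.05 tcp [ 0.564 -0.179  0.133] w 0.0153 F [-0.3 -1.2 -1.4] q [-0.45  0.81  1.22 -0.09  1.6   1.41]
nearest theta deg 56.6 off mm 1.1 tilt 28.1
60 [-4.  -0.2 -4.6] [-0.1  1.1 -0.1]
70 [-12.4   0.  -13. ] [-0.  -4.5  0. ]
80 [-11.    0.  -14.1] [ 0.  -4.5 -0. ]
90 [ -9.5  -0.  -15.1] [-0.  -4.5  0. ]
```

```bash
python3 -m inch '[[0,[-4,0,-4.6],[0,1,0]],[0,[-12.5,0,-13],[0,-4.5,0]],[0,[-11,0,-14],[0,-4.5,0]],[0,[-9.5,0,-15],[0,-4.5,0]],[0,[0,0,0],[0,0,0]]]'; python3 -c "
from arc import *
rows([90,98,106],.45)"
```

```text
time: 8.68
position: [0.6168, -0.1919, 0.141]
tool_rot: [-0.409, 0.054, 0.903, 0.122]
ft_force: [-0.6, -0.6, -2.1]
grip_width: 0.0149
t 8.68 tcp [ 0.617 -0.192  0.141] w 0.0149 F [-0.6 -0.6 -2.1] q [-0.43  1.    0.85 -0.11  2.    1.4 ]
nearest theta deg 87.3 off mm 1.1 tilt 41.3
90 [-3.   1.1 -4.1] [-0.   0.8  0.1]
98 [ -6.6   0.  -12.7] [ 0.  -3.6 -0. ]
106 [ -5.6  -0.  -13.1] [ 0.  -3.6  0. ]
```

```bash
python3 -m inch '[[0,[-3,1,-4],[0,0.8,0]],[0,[-6.5,0,-12.5],[0,-3.6,0]],[0,[-5.5,0,-13],[0,-3.6,0]],[0,[0,0,0],[0,0,0]]]'; python3 -c "
from arc import *
rows([106],.45)"
```

```text
time: 9.18
position: [0.6466, -0.1993, 0.1317]
tool_rot: [-0.358, 0.045, 0.924, 0.125]
ft_force: [0.3, 0.5, -2.9]
grip_width: 0.0155
t 9.18 tcp [ 0.647 -0.199  0.132] w 0.0155 F [ 0.3  0.5 -2.9] q [-0.42  1.13  0.63 -0.13  2.2   1.39]
nearest theta deg 105.4 off mm 2.2 tilt 47.7
106 [-1.5  1.9 -0.6] [0.3 0.  0.3]
```

```bash
python3 -m inch '[[40,[0,0,0],[0,0,0]],[40,[0,0,0],[0,0,0]],[40,[-15,0,0],[0,0,0]],[40,[-15,0,0],[0,0,0]],[40,[-27,0,29],[0,3,0]],[40,[-27,0,29],[0,5,0]],[40,[-27,0,27],[0,8,0]]]'; python3 -c "
from arc import *
C=np.load('box.npy');X=np.array([.5526,-.1751,.19]);to(X)
im=shot('scene','s3')[120:270,120:300];cv2.imwrite('pics/c3.png',cv2.resize(im[:,:,::-1],None,fx=3,fy=3,interpolation=2))"
```

```text
time: 10.05
position: [0.6603, -0.2053, 0.2637]
tool_rot: [-0.482, 0.061, 0.866, 0.119]
ft_force: [0.4, -0.0, 0.2]
grip_width: 0.0401
t 10.05 tcp [ 0.6603 -0.2053  0.2637] w 0.0401 F [ 0.44 -0.03  0.21] q [-0.43  0.89  0.7  -0.09  2.1   1.38]
shift now-axes [121.7   0.   56.1] goal-axes [ 73.7  -0.8 111.9] turn [ 0.  31.9  0.5]
```

View pics/c3.png

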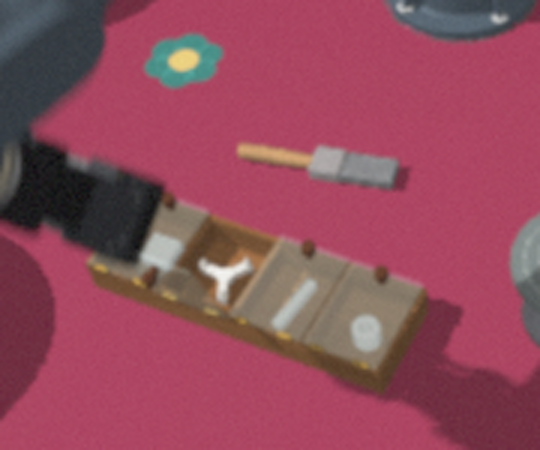

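```bash
cat >> h.py <<'E'
def goal(X,rel,tilt,n=0):
    """X: grasp TCP world; tool y=-(box y turned rel), tilted about tool y; prints remaining shift in current axes, world delta and turn"""
    o=get_obs();T=R.from_quat(o["tool_rot"])
    c,s=np.cos(YAW+np.radians(rel)),np.sin(YAW+np.radians(rel))
    y=np.array([s,-c,0]);x=np.array([0,0,-1.]);G=R.from_matrix(np.c_[x,y,np.cross(x,y)])*R.from_euler('y',tilt,degrees=True)
    d=(np.array(X)-o["position"])*1e3
    print("t",round(o["time"],2),"tcp",o["position"].round(4),"w",round(o["grip_width"],4),"F",o["ft_force"].round(2),"q",o["q"].round(2))
    rv=(T.inv()*G).as_rotvec();print("shift",T.inv().apply(d).round(1),"goalax",G.inv().apply(d).round(1),"turn",np.degrees(rv).round(1),"world",d.round(1))
    P=o["position"]
    for k in range(n):   # straight interpolation in n rows
        T2=T*R.from_rotvec(rv/n);print(T.inv().apply(d/n).round(1).tolist(),np.degrees(rv/n).round(1).tolist());T=T2
E
python3 - <<'E'
from st import *
W=lambda p,X: np.array([p[0],p[1],p[3]])+R.from_euler('z',p[2]).apply(X)
p=np.load("box.npy");cv2.imwrite("pics/s1.png",cv2.imread("pics/s3.png"))
for k,b in fit_stilt(p,W).items(): print(k,np.round(b[0],2),np.round(b[1:3],4),np.degrees(b[3]),W(p,(b[1],-.045+b[2],.019)))
a=np.radians(146);g=W(p,(.017*np.cos(a),-.0445+.017*np.sin(a),0));print(g)
goal((g[0],g[1],.23),-34,10,6)
E
```

```text
('top',) 0.88 [-0.0005 -0.001 ] 24.84337984382259 [ 0.5522 -0.1765  0.0176]
('scene',) 0.87 [0.001 0.002] 25.989295434084237 [ 0.5545 -0.174   0.0176]
('top', 'scene') 0.86 [-0.0005  0.0005] 27.135211024345885 [ 0.5526 -0.1751  0.0176]
[ 0.542  -0.1623 -0.0014]
t 10.1 tcp [ 0.6603 -0.2054  0.2752] w 0.0401 F [0.91 0.87 6.99] q [-0.43  0.87  0.7  -0.09  2.1   1.38]
shift [103.5  -9.9  84.1] goalax [ 25.5  61.5 116. ] turn [34.1 39.9 -6. ] world [-118.3   43.   -45.2]
[17.2, -1.6, 14.0] [5.7, 6.7, -1.0]
[15.5, 0.1, 16.0] [5.7, 6.7, -1.0]
[13.5, 2.1, 17.6] [5.7, 6.7, -1.0]
[11.4, 4.1, 18.7] [5.7, 6.7, -1.0]
[9.1, 6.1, 19.4] [5.7, 6.7, -1.0]
[6.7, 8.2, 19.6] [5.7, 6.7, -1.0]
```

```bash
python3 -m inch '[[28,[17,-1.5,14],[5.7,6.7,-1]],[28,[15.5,0,16],[5.7,6.7,-1]],[28,[13.5,2,17.5],[5.7,6.7,-1]],[28,[11.5,4,18.5],[5.7,6.7,-1]],[28,[9,6,19.5],[5.7,6.7,-1]],[28,[6.5,8,19.5],[5.7,6.7,-1]],[28,[0,0,0],[0,0,0]]]'; python3 -c "
from h import *
goal((.542,-.1623,.1),-34,10,3)"
```

```text
time: 10.98
position: [0.5347, -0.1597, 0.2321]
tool_rot: [0.705, -0.328, -0.566, -0.273]
ft_force: [0.2, 0.5, 0.8]
grip_width: 0.0281
t 10.97 tcp [ 0.5347 -0.1597  0.2321] w 0.0281 F [0.16 0.47 0.79] q [-0.45  0.36  1.73 -0.1   0.86  2.07]
shift [130.6  -2.3  21.1] goalax [131.3  -3.8  16.3] turn [-1.4 -2.1  0.5] world [   7.3   -2.6 -132.1]
[43.5, -0.8, 7.0] [-0.5, -0.7, 0.2]
[43.6, -0.9, 6.5] [-0.5, -0.7, 0.2]
[43.7, -1.1, 6.0] [-0.5, -0.7, 0.2]
```

```bash
python3 -m inch '[[28,[43.5,-1,7],[-0.5,-0.7,0.2]],[28,[43.5,-1,6.5],[-0.5,-0.7,0.2]],[28,[43.5,-1,6],[-0.5,-0.7,0.2]],[28,[0,0,0],[0,0,0]]]'; python3 -c "
from h import *
goal((.5415,-.1623,.05),-34,10,1)
a=shot('scene','s4')[160:240,150:250];cv2.imwrite('pics/c4.png',cv2.resize(a[:,:,::-1],None,fx=5,fy=5,interpolation=2))
print(proj('scene',get_obs()['position']))"
```

```text
time: 11.48
position: [0.5498, -0.1667, 0.1034]
tool_rot: [0.701, -0.319, -0.58, -0.265]
ft_force: [-0.0, -0.2, 0.4]
grip_width: 0.0281
t 11.47 tcp [ 0.5498 -0.1667  0.1034] w 0.0281 F [-0.   -0.18  0.35] q [-0.45  0.59  1.79 -0.13  0.6   2.07]
shift [50.9  3.5 18.5] goalax [51.1  3.5 17.9] turn [ 0.2 -0.7  0.2] world [ -8.3   4.4 -53.4]
[50.9, 3.5, 18.5] [0.2, -0.7, 0.2]
[192.10534433 195.75032569]
```

View pics/c4.png

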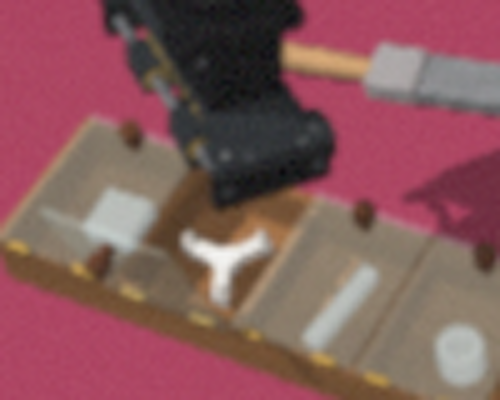

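```bash
python3 -m inch '[[28,[25,4,18],[0.2,-0.7,0.2]],[28,[25,0,0],[0,0,0]],[28,[0,0,0],[0,0,0]]]'; python3 -c "
from h import *
goal((.5415,-.1623,.011),-34,10,1)"
```

```text
time: 11.9
position: [0.55, -0.1671, 0.06]
tool_rot: [0.703, -0.319, -0.576, -0.267]
ft_force: [-0.3, -0.2, 0.4]
grip_width: 0.028
t 11.9 tcp [ 0.55   -0.1671  0.06  ] w 0.028 F [-0.28 -0.17  0.44] q [-0.45  0.66  1.82 -0.15  0.49  2.1 ]
shift [46.2  3.6 18.5] goalax [46.6  3.3 17.6] turn [ 0.  -1.1  0.4] world [ -8.5   4.8 -49. ]
[46.2, 3.6, 18.5] [0.0, -1.1, 0.4]
```

```bash
python3 -m inch '[[28,[0,3.5,10],[0,-1,0.4]],[28,[12,0,3],[0,0,0]],[28,[0,0,0],[0,0,0]]]'; python3 -c "
from h import *
goal((.5415,-.1623,.011),-34,10,1)"
```

```text
time: 12.28
position: [0.5425, -0.1621, 0.0498]
tool_rot: [0.699, -0.319, -0.581, -0.267]
ft_force: [0.2, 0.5, -0.7]
grip_width: 0.0279
t 12.28 tcp [ 0.5425 -0.1621  0.0498] w 0.0279 F [ 0.24  0.49 -0.75] q [-0.45  0.68  1.83 -0.15  0.47  2.11]
shift [38.   1.   7.6] goalax [38.1  0.9  7.2] turn [ 0.  -0.5  0.2] world [ -1.   -0.2 -38.8]
[38.0, 1.0, 7.6] [0.0, -0.5, 0.2]
```

```bash
python3 -m inch '[[28,[13,1,3],[0,-0.5,0]],[28,[13,0,2.5],[0,0,0]],[28,[10,0,2],[0,0,0]],[28,[0,0,0],[0,0,0]]]'; python3 -c "
from h import *
goal((.5415,-.1623,.011),-34,10,1)
a=shot('scene','s5')[170:230,160:235];cv2.imwrite('pics/c5.png',cv2.resize(a[:,:,::-1],None,fx=6,fy=6,interpolation=2))"
```

```text
time: 12.78
position: [0.541, -0.1619, 0.01]
tool_rot: [0.697, -0.318, -0.584, -0.269]
ft_force: [0.4, -1.1, 0.1]
grip_width: 0.0278
t 12.78 tcp [ 0.541  -0.1619  0.01  ] w 0.0278 F [ 0.4  -1.07  0.09] q [-0.45  0.75  1.84 -0.17  0.4   2.13]
shift [-0.9 -0.1 -0.8] goalax [-0.9 -0.1 -0.8] turn [0.  0.1 0.2] world [ 0.5 -0.4  1. ]
[-0.9, -0.1, -0.8] [0.0, 0.1, 0.2]
```

View pics/c5.png

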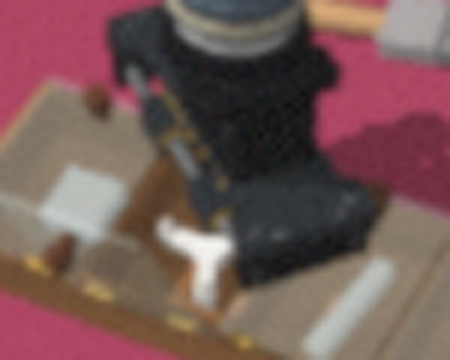

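```bash
python3 -m inch '[[10,[0,0,0],[0,0,0]],[0,[0,0,0],[0,0,0]],[0,[0,0,0],[0,0,0]],[0,[0,0,0],[0,0,0]],[0,[-8,0,-1],[0,0,0]],[0,[-10,0,-2],[0,0,0]],[0,[0,0,0],[0,0,0]]]' 20; python3 -c "
from h import *
goal((.5415,-.1623,.15),-34,10,1)"
```

```text
time: 13.7
position: [0.542, -0.1622, 0.0313]
tool_rot: [0.698, -0.318, -0.583, -0.269]
ft_force: [0.2, -1.1, -0.6]
grip_width: 0.0098
t 13.7 tcp [ 0.542  -0.1622  0.0313] w 0.0098 F [ 0.2  -1.05 -0.57] q [-0.45  0.71  1.84 -0.16  0.44  2.11]
shift [-1.169e+02 -1.000e-01 -2.060e+01] goalax [-116.9    0.5  -20.3] turn [ 0.  -0.1  0.3] world [-5.000e-01 -1.000e-01  1.187e+02]
[-116.9, -0.1, -20.6] [0.0, -0.1, 0.3]
```

```bash
python3 -m inch '[[0,[-40,0,-7],[0,0,0]],[0,[-40,0,-7],[0,0,0]],[0,[-40,0,-7],[0,0,0]],[0,[-28,0,-5],[0,0,0]],[0,[0,0,0],[0,0,0]]]'
python3 - <<'E'
from h import *
imaging.camera("scene");imaging.camera("top")
s=[];t=[]
for i in range(3):
    imaging.camera("scene");imaging.camera("top")
    for c,l in(("scene",s),("top",t)):
        for d in imaging.tip_of(c,"wheel_top")[:1]:
            if d["confidence"]>.5:l.append(d["pixel"])
    for c in("top","scene"):
        for d in imaging.cut_out(c,"wheel_top")[:1]: print(c,np.round(d["box"],1),round(d["confidence"],2))
s,t=np.array(s),np.array(t);print(s.round(1).tolist(),t.round(1).tolist())
X,e=tri("scene",np.median(s,0),"top",np.median(t,0));print(X,e,atz("scene",np.median(s,0),.1),atz("top",np.median(t,0),.1))
# edges: compare predicted rim boxes
for c in("top","scene"):
    P=np.array([proj(c,(X[0]+.08*np.cos(a),X[1]+.08*np.sin(a),.1)) for a in np.linspace(0,6.28,60)]);print(c,(P.max(0)+P.min(0))/2,P.max(0)-P.min(0))
goal((.51-.0,.227,.2),16,10,8)
im=np.vstack([imaging.camera("scene")[150:250,140:350],imaging.camera("top")[170:270,190:400]]);cv2.imwrite("pics/c6.png",cv2.resize(im[:,:,::-1],None,fx=2.8,fy=2.8,interpolation=2))
E
```

```text
time: 14.32
position: [0.5407, -0.1622, 0.1859]
tool_rot: [0.697, -0.318, -0.583, -0.269]
ft_force: [0.8, -0.3, -0.5]
grip_width: 0.0096
top [240.8 225.4  55.5  53.9] 0.94
scene [315.4 209.7  49.5  37.6] 0.55
top [239.2 227.1  52.8  52.6] 0.8
scene [315.2 210.7  45.3  42.8] 0.69
top [240.5 225.1  54.6  54.9] 0.98
scene [315.9 210.7  48.2  42.5] 0.65
[[245.2, 210.9], [316.5, 205.1], [319.0, 204.0]] [[238.0, 226.7], [235.1, 226.0], [237.6, 225.7]]
[0.52277798 0.2292632  0.10061016] 0.003685900508152997 [0.52195731 0.23107558 0.1       ] [0.52306079 0.22748545 0.1       ]
top [236.94742838 226.4110191 ] [54.91420133 54.42792863]
scene [315.96181022 205.98397575] [50.65124831 40.00748765]
t 15.32 tcp [ 0.5393 -0.1615  0.1835] w 0.0102 F [-0.02 -0.17  0.21] q [-0.45  0.45  1.74 -0.09  0.8   2.03]
shift [ -68.8 -231.6  306.1] goalax [ -20.5 -388.9   21. ] turn [-49.2   0.2  -8.5] world [-29.3 388.5  16.5]
[-8.6, -29.0, 38.3] [-6.2, 0.0, -1.1]
[-8.0, -33.0, 34.9] [-6.2, 0.0, -1.1]
[-7.4, -36.7, 31.2] [-6.2, 0.0, -1.1]
[-6.7, -40.0, 27.0] [-6.2, 0.0, -1.1]
[-6.0, -42.8, 22.6] [-6.2, 0.0, -1.1]
[-5.2, -45.1, 17.9] [-6.2, 0.0, -1.1]
[-4.3, -46.8, 12.9] [-6.2, 0.0, -1.1]
[-3.4, -48.0, 7.8] [-6.2, 0.0, -1.1]
```

View pics/c6.png

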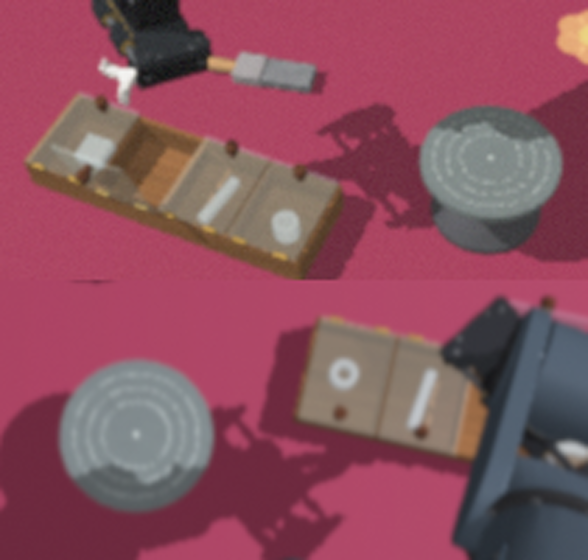

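```bash
python3 -m inch '[[0,[-8.5,-29,38],[-6.2,0,-1.1]],[0,[-8,-33,35],[-6.2,0,-1.1]],[0,[-7.5,-36.5,31],[-6.2,0,-1.1]],[0,[-6.5,-40,27],[-6.2,0,-1.1]],[0,[-6,-43,22.5],[-6.2,0,-1.1]],[0,[-5,-45,18],[-6.2,0,-1.1]],[0,[-4.5,-47,13],[-6.2,0,-1.1]],[0,[-3.5,-48,8],[-6.2,0,-1.1]],[0,[0,0,0],[0,0,0]]]'
python3 - <<'E'
from h import *
print(tri("scene",(315,206.1),"top",(238.6,225)))
goal((.509,.2225,.17),16,10,3)
E
```

```text
time: 16.55
position: [0.5065, 0.2367, 0.2023]
tool_rot: [0.768, 0.019, -0.64, 0.013]
ft_force: [-0.9, -1.0, -0.3]
grip_width: 0.0102
(array([0.52599616, 0.22575614, 0.09886308]), np.float64(0.0021200836485089428))
t 16.55 tcp [0.5065 0.2367 0.2023] w 0.0102 F [-0.94 -1.   -0.3 ] q [ 0.26  0.41  1.75 -0.05  0.81  1.81]
shift [32.1 14.5  3.9] goalax [32.2 14.3  3.3] turn [ 1.8 -0.4  0.6] world [  2.5 -14.2 -32.3]
[10.7, 4.8, 1.3] [0.6, -0.1, 0.2]
[10.7, 4.8, 1.2] [0.6, -0.1, 0.2]
[10.7, 4.8, 1.2] [0.6, -0.1, 0.2]
```

```bash
python3 -m inch '[[0,[16,12,3],[1.5,0,0.5]],[0,[24,0,4],[0,0,0]],[0,[24,0,4],[0,0,0]],[0,[0,0,0],[0,0,0]]]'
python3 - <<'E'
from h import *
goal((.508,.2246,.106),16,10,1)
im=np.vstack([shot("scene","s7")[160:240,260:360],shot("top","t7")[180:260,190:290]]);cv2.imwrite("pics/c7.png",cv2.resize(im[:,:,::-1],None,fx=3.6,fy=3.6,interpolation=2))
for c in("scene","top"):
    for d in imaging.cut_out(c,"stilt")[:1]:
        ys,xs=np.nonzero(d["pixels"]);print(c,d["confidence"],xs.mean(),ys.mean(),np.round(d["box"],1))
E
```

```text
time: 17.05
position: [0.5087, 0.2224, 0.1366]
tool_rot: [0.769, 0.006, -0.64, 0.005]
ft_force: [1.0, 0.5, 0.2]
grip_width: 0.0097
t 17.05 tcp [0.5087 0.2224 0.1366] w 0.0097 F [1.04 0.52 0.18] q [ 0.23  0.51  1.82 -0.07  0.64  1.84]
shift [30.  -2.2  6.3] goalax [30.  -2.2  6. ] turn [ 0.1 -0.5  0. ] world [ -0.7   2.2 -30.6]
[30.0, -2.2, 6.3] [0.1, -0.5, 0.0]
```

View pics/c7.png

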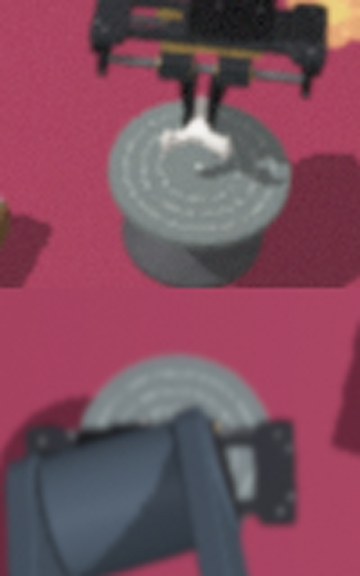

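```bash
python3 -m inch '[[0,[13,-2,3],[0,-0.5,0]],[0,[10,0,2],[0,0,0]],[0,[0,0,0],[0,0,0]]]'; python3 -c "
from h import *
goal((.508,.2246,.104),16,10,1)"
```

```text
time: 17.62
position: [0.5111, 0.226, 0.1159]
tool_rot: [0.769, 0.007, -0.639, 0.005]
ft_force: [0.5, -0.6, -0.7]
grip_width: 0.0099
t 17.62 tcp [0.5111 0.226  0.1159] w 0.0099 F [ 0.54 -0.63 -0.71] q [ 0.24  0.55  1.83 -0.07  0.59  1.85]
shift [11.1  1.3  5.3] goalax [11.2  1.3  5.2] turn [ 0.2 -0.5  0.1] world [ -3.1  -1.4 -11.9]
[11.1, 1.3, 5.3] [0.2, -0.5, 0.1]
```

```bash
python3 -m inch '[[0,[4,0,1],[0,0,0]],[0,[0,0,0],[0,0,0]]]'; python3 -c "
from h import *
goal((.508,.2246,.104),16,10,1)"
```

```text
time: 17.88
position: [0.5108, 0.2261, 0.1113]
tool_rot: [0.769, 0.007, -0.64, 0.005]
ft_force: [0.1, -0.2, -1.3]
grip_width: 0.0102
t 17.88 tcp [0.5108 0.2261 0.1113] w 0.0102 F [ 0.15 -0.16 -1.3 ] q [ 0.24  0.55  1.83 -0.07  0.58  1.85]
shift [6.7 1.5 4.1] goalax [6.8 1.4 4. ] turn [ 0.2 -0.5  0.1] world [-2.8 -1.5 -7.3]
[6.7, 1.5, 4.1] [0.2, -0.5, 0.1]
```

```bash
python3 -m inch '[[0,[3,1,3],[0,0,0]],[0,[0,0,0],[0,0,0]]]'; python3 -m inch '[[0,[2,0,0.5],[0,0,0]],[0,[0,0,0],[0,0,0]]]'
```

```text
time: 18.12
position: [0.5083, 0.225, 0.1078]
tool_rot: [0.769, 0.007, -0.639, 0.005]
ft_force: [0.4, -0.0, -0.4]
grip_width: 0.0096
time: 18.38
position: [0.5083, 0.225, 0.1058]
tool_rot: [0.769, 0.007, -0.639, 0.005]
ft_force: [0.8, -0.6, 0.1]
grip_width: 0.0094
```

```bash
python3 -m inch '[[0,[1.5,0,0.3],[0,0,0]],[0,[0,0,0],[0,0,0]]]'
```

```text
time: 18.62
position: [0.5087, 0.2252, 0.105]
tool_rot: [0.769, 0.007, -0.639, 0.005]
ft_force: [-0.5, 0.6, 0.4]
grip_width: 0.0096
```

```bash
python3 -m inch '[[0,[1.5,0,0.3],[0,0,0]],[0,[0,0,0],[0,0,0]]]';python3 -m inch '[[0,[1.5,0,0.3],[0,0,0]],[0,[0,0,0],[0,0,0]]]'
```

```text
time: 18.88
position: [0.5089, 0.2252, 0.1052]
tool_rot: [0.77, 0.007, -0.638, 0.005]
ft_force: [-0.1, -0.5, -0.1]
grip_width: 0.01
time: 19.12
position: [0.5091, 0.2253, 0.105]
tool_rot: [0.77, 0.007, -0.637, 0.005]
ft_force: [-1.1, -0.1, 0.5]
grip_width: 0.0099
```

```bash
python3 -m inch '[[0,[3,0,0.5],[0,0,0]],[0,[0,0,0],[0,0,0]]]'
python3 - <<'E'
from h import *
goal((.508,.2246,.104),16,10)
im=np.vstack([shot("scene","s8")[165:235,270:360]]);cv2.imwrite("pics/c8.png",cv2.resize(im[:,:,::-1],None,fx=6,fy=6,interpolation=2))
E
```

```text
time: 19.38
position: [0.5098, 0.2254, 0.1045]
tool_rot: [0.771, 0.008, -0.636, 0.005]
ft_force: [0.3, -0.3, 0.2]
grip_width: 0.0096
t 19.38 tcp [0.5098 0.2254 0.1045] w 0.0096 F [ 0.31 -0.26  0.2 ] q [ 0.24  0.56  1.84 -0.08  0.55  1.85]
shift [0.1 0.8 1.8] goalax [0.2 0.8 1.8] turn [ 0.2 -1.   0.2] world [-1.8 -0.8 -0.5]
```

View pics/c8.png

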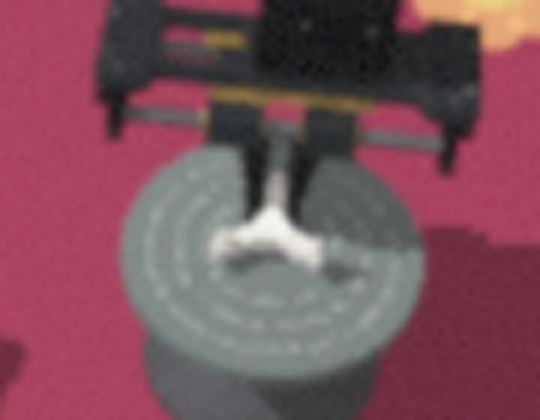

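```bash
python3 -m inch '[[14,[0,0,0],[0,0,0]],[22,[0,0,0],[0,0,0]],[28,[0,0,0],[0,0,0]],[28,[0,0,0],[0,0,0]],[28,[-15,0,-2],[0,0,0]],[28,[-25,0,-4],[0,0,0]],[28,[-40,0,-6],[0,0,0]],[28,[-55,0,-8],[0,0,0]],[28,[-40,0,50],[0,0,0]],[28,[-10,0,60],[0,0,0]],[28,[0,0,50],[0,0,0]],[28,[0,0,0],[0,0,0]]]'
python3 - <<'E'
from h import *
a=shot("scene","s9");b=shot("top","t9")
for c in("scene","top"):
    for n in("stilt","stilt_mid"):
        for d in imaging.tip_of(c,n)[:1]: print(c,n,np.round(d["pixel"],1),round(d["confidence"],2),atz(c,d["pixel"],.112))
print("wheel",[np.round(proj(c,(.526,.2255,.112)),1) for c in("scene","top")])
im=np.vstack([a[150:240,140:360],b[170:260,200:420]]);cv2.imwrite("pics/c9.png",cv2.resize(im[:,:,::-1],None,fx=3.3,fy=3.3,interpolation=2))
E
```

```text
time: 20.92
position: [0.3368, 0.222, 0.2684]
tool_rot: [0.774, 0.009, -0.633, 0.003]
ft_force: [0.4, -0.0, 0.3]
grip_width: 0.0278
scene stilt [314.2 202.9] 0.53 [0.5237816  0.22318378 0.112     ]
scene stilt_mid [314.9 203.9] 0.44 [0.52739833 0.22578628 0.112     ]
top stilt [240.1 223.4] 0.69 [0.52905139 0.21914252 0.112     ]
top stilt_mid [233.9 226.1] 0.63 [0.52137342 0.23696811 0.112     ]
wheel [array([314.9, 203.5]), array([237.9, 224.5])]
```

View pics/c9.png

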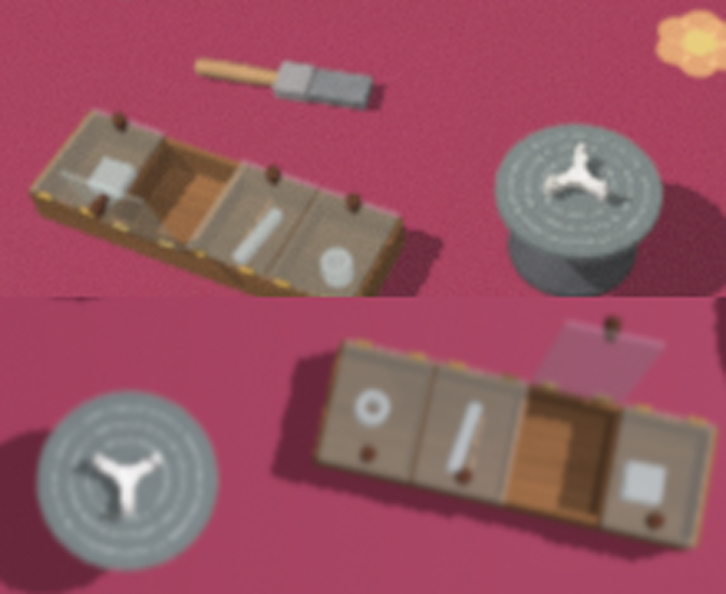

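The stilt stands on its points in the wheel's middle: at crop (578,180) in the scene view and (127,480) in the top view, against a disc centre near (128,480). The other three lids are shut, and the arm is clear of everything.

```bash
python3 -c "
from rig import robot
print(robot.hand_in())"
```

```text
the job is handed in; nothing more can be done
None
```

I opened only lid2, to about 105°, and left it open. I gripped the stilt by one arm, lifted it out and set it down on the banding wheel. I then backed the robot clear and handed in at about 21 s of the 58 s allowed.

**Last checks**
- **Stilt:** both final pictures show it standing on its points at the wheel's middle. Three of the four network readings put its centre within about 7 mm of the wheel's centre. The fourth, `stilt_mid` from the top camera, said about 12 mm. All are inside the 25 mm limit. I judged that it lies flat and still by eye and did not measure it.
- **Other lids:** they look shut over the bar, tube and block.
- **Bystanders:** the brush looks untouched. The bowl and the jar were outside the last crops and I did not re-measure them, but the arm did not go near either.

**What disagreed**
- **Finding the stilt:** at first the networks took the bar's compartment for the stilt's and mixed up the other pieces. I went by the pictures and a shape fit instead.
- **Touch-down:** the force reading showed no clear contact. I judged it from the arm stopping at a TCP height of 105 mm, as expected, so the stilt may have settled a few millimetres when released.

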